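# Bring the lathe's tailstock up to the blank and clamp it

## Task

Get the wood lathe ready for turning: push the tailstock along the bed until the point of its live centre bears against the end of the blank in the chuck, then push the tailstock's clamp lever over towards the headstock as far as it goes to lock it there. Push gently and do not lift or tip the tailstock off the bed, finish with the point still against the blank, and leave the tool rest on the bed and everything on the bench where it is.

Things in the scene. Friction and masses are not known exactly. Their poses are not given: they have to be found in the camera images.
- lathe: Cream bench wood lathe, fixed. Origin on the bench under the spindle axis, which runs along its y, 205 mm up. Bed y = -360 to +340 mm: two steel ways, tops 100 mm up, 104 mm across over both, 34 mm slot between. Feet x = +-85 mm. Headstock (130 x 160 mm, top 290 mm up) with four-jaw chuck at +y, tailstock towards -y.
- tailstock: Cream cast tailstock, about 2 kg, loose on the ways, tongue in the slot; slides along y with 4 to 7 N, stays where left. Origin on the ways (100 mm up) under its middle; +y to the headstock. Base 104 x 110 x 22 mm. Barrel dia 60 along y, -65 to +60 mm, axis 105 mm above origin. Handwheel dia 84 at y -86 to -100, does not turn. Quill-lock handle on top at y 30, to z 162.
- centre_tip (a point): The point of the tailstock's live centre, on its axis: tailstock frame (0, 145, 105) mm.
- wheel_face (a point): Middle of the outer flat face of the tailstock's handwheel, which faces away from the headstock: tailstock frame (0, -100, 105) mm. The wheel reaches 42 mm around it. A good place to push towards +y, in line with the point.
- blank_end (a point): Centre of the blank's free end face, on the spindle axis 205 mm above the bench; axes as the lathe's. The blank is a square wooden bar, 42 x 42 mm, held fast in the chuck; it runs from here towards +y. At the start the live centre's point is 70 to 195 mm short of it.
- cam_lever (a joint): Bed-clamp lever on the tailstock's far (+x) side, rad. 0: unlocked, leaning 30 degrees back to the handwheel (-y). It swings in the tailstock's y-z plane, up and over towards the headstock (+y), to its stop at 1.15: locked, leaning 36 degrees to +y. Starts at 0 to 0.12. Needs 2 to 5 N at its knob; stays where left.
- lever_knob (a point): Centre of the lever's black ball knob, 22 mm in diameter, on a 9 mm bar: 72 mm from the lever's pivot and 88 mm to +x of the tailstock's axis (barrel side at 30 mm, wheel rim at 42 mm). At the start about 178 to 183 mm above the bench, 188 mm when upright.
- lever_pivot (a point): Pivot of the lever, its axis along the tailstock's x: tailstock frame (68, 0, 16) mm, 116 mm above the bench.
- tool_rest: Tool rest in its banjo, loose on the ways below the blank, 1.2 kg: base 150 x 50 x 20 mm (x, y, z; x from -100 to +50), a post 50 mm to -x, and a 120 mm steel rest along y whose top is 108 mm above the ways. Origin: on the ways, under the spindle axis. Bystander.
- gouge: Turning gouge lying on the bench beyond the lathe, 400 mm long, wooden handle 28 mm thick; x axis along it from handle to tip, origin on the bench about mid-length. Bystander.
- skew: Skew chisel lying on the robot's side of the lathe, to the left; like the gouge but with a flat blade, 405 mm long. Bystander.
- calipers: Steel outside calipers lying flat beyond the lathe, 145 x 100 mm, 12 mm high; origin at the pivot, legs to +x. Bystander.
- chuck_key: T-shaped steel chuck key lying flat, 110 x 100 mm, 14 mm high; origin in its middle. Bystander.
- wax_tin: Round metal tin, 87 mm in diameter, 32 mm high; origin under its middle. Bystander.
- spare_blank: Loose square wooden blank, 42 x 150 x 42 mm, long along its y, lying in front of the robot; origin under its middle. Bystander.
- blank: The blank itself (see blank_end): origin at the centre of its free end face, 150 mm long towards +y. Fixed in the chuck.

How it is judged:
By the outcome, as a careful person would: the job done as asked, in the order asked, and still so for the second after the job is handed in, with the robot touching nothing.
It also fails if it takes over 51 s, if anything falls off the work surface, if the arm or the gripper's body presses on something with over 40 N, if the wrist force passes 120 N, or if a joint passes its speed limit or range.

## Robot

A 7-joint arm with a two-finger parallel gripper is mounted at the origin on the work surface. World frame = base frame: x ahead of the robot, y to its left, z up, the work surface at z = 0. Lengths are in mm, angles in rad, forces in N, time in s.
With the tool pointing down it reaches from about 425 to 925 mm from the base axis. Payload 6.8 kg.
Tool frame: the origin (TCP) lies at the very end of the fingers, on their centre line; the grasp point (between the pads) lies 19 mm behind it; z points along the fingers, y is the line along which they close (so a half turn about z gives the same grasp; the last joint's range is limited). The gripper opens to 88 mm and grips with 3 to 60 N. Pads are 20 mm wide; open, the fingers measure 115 mm over their backs; the gripper's body (75 mm by 178 mm) begins 61 mm behind the grasp point.
Start: joints at [-1.333, 0.477, 0.022, 1.555, -0.011, 1.109, -0.083], TCP at [228.788, 635.062, 222.664] pointing down, gripper open.
Joint ranges: [-2.96, 2.96], [-0.34, 2.1], [-1.41, 1.46], [0.24, 2.44], [-1.37, 4.51], [0.17, 1.92], [-2.96, 2.96]. Speed limits (rad/s): [2.39, 2.39, 3.14, 3.14, 3.14, 3.14, 3.14].

## Interface

Orientations are given as a rotation vector (axis times angle).
In Python, from bench import bot, vision, job gives the robot as it stands.
- The arm moves only by the tool play_rows, never from a script. Its arguments are lists of equal length, an entry for each row: "slide": the shift along the world's x, y, z in units of 25 mm (1.0 is 25 mm), a list of three; "twist": the turn about the world's z in units of 6 degrees (1.0 is 6 degrees); "fingers": the opening, from -1 (shut) to 1 (fully open). A call has 1 to 5 rows; each row is the pose to reach, as a shift and turn from the pose commanded when the call began; what a row does not reach only later rows make up. A row lasts 1/12 s, in which the tool goes at most 41.7 mm and 7.16 degrees, less where a joint would pass 70% of its speed; a pose out of reach is approached as far as the arm can. A call with a gripper value outside its range is refused whole. The fingers move at their own pace and stop on an object; "grip_force" is the grip in N (left out, the last holds). Time passes only in rows, so rows that repeat a pose let the fingers close. It gives the time, the measured TCP pose, the force, the opening and the grip force at its end, in the units of the state.
- bot.observe(): the state, without advancing time (a new reading comes with each control period).
- vision.grab_frame(name): name is "scene" or "side" or "wrist"; returns the picture (420x560x3 uint8, red, green, blue); there is no depth.
- vision.camera_params(name): a dict with "fx", "fy", "cx", "cy" (pixels), "R" (3x3) and "t" (3): a world point X has camera coordinates R X + t; the wrist camera has in their place "tool_from_camera" (4x4, takes a point from camera to tool coordinates, whose origin is the TCP and whose axes are the flange's). Camera axes: x right, y down, z forward; pixel columns grow to the right and rows downward; lengths in mm; the calibration is good to about 2 mm. A picture is of the moment at which its call begins: read the wrist's pose just before it. camera_params takes no time and is no camera call.
- job.job_done(): hands the job in; it is judged then, once.
The state is a dict: "time": time; "joints": joint angles; "dq": joint speeds; "joint_efforts": joint torques, N m; "ee_pos": TCP position; "orientation": TCP orientation; "ft_force": force on the tool from outside, world axes, zero at the start; "torque": the same for the moment, N m; "opening": opening from 0.0 (shut) to 1.0 (fully open); "gripper_force": force on a finger pad.
Only numpy, scipy, OpenCV 4.12 (cv2) and the standard library are available. Lean on these libraries where they do the work, as an engineer would, in place of code of your own. Each camera call takes 0.05 s, during which the arm holds its last target. There are 200 camera calls.

## Working session

There is one attempt and no reset: what is moved stays moved. The work goes in short steps, Python scripts to look and compute and a tool call to move; the robot and the scene stay as the last step left them, time stands still between calls to the robot, and variables do not carry over. Pictures are saved under pics/ and viewed, at most 10 in all, crops included, and the job is handed in when it is done.

Besides the shell and the picture viewer there is one more tool, called after "Emit:" as name(argument=value, ...), one argument or row to a line, values as JSON. play_rows: Moves the arm, as the interface text tells. Its arguments: {"type":"object","properties":{"slide":{"type":"array"},"twist":{"type":"array"},"fingers":{"type":"array"},"grip_force":{"type":"number"}},"required":["slide","twist","fingers"]}

```bash
mkdir -p pics; ls; python3 - <<'E'
from bench import bot, vision, job
import cv2
s=bot.observe();print(s)
for n in("scene","side"):
    cv2.imwrite(f"pics/{n}0.png",vision.grab_frame(n)[:,:,::-1]);print(n,vision.camera_params(n))
print(vision.camera_params("wrist"))
E
```

```text
pics
{'time': 0.0, 'joints': array([-1.33309319,  0.47773338,  0.02235948,  1.55641297, -0.0114981 ,
        1.10928944, -0.08312836]), 'dq': array([-0.00015523,  0.00031167,  0.00083996,  0.00014974,  0.00069699,
       -0.00035671, -0.00018629]), 'joint_efforts': array([ 2.42078804e-04, -5.82858717e+01,  1.53460454e+00, -2.72597176e+01,
       -5.43596386e-02,  1.71421113e-02,  1.70976241e-04]), 'ee_pos': array([228.62128777, 634.48848035, 221.74309013]), 'orientation': array([-5.40491763e-01, -3.09458509e+00,  2.68146272e-03]), 'ft_force': array([-0.1309912 , -0.48319964,  0.36456422]), 'torque': array([ 0.03533903, -0.02691028,  0.00126596]), 'gripper_force': 0.0, 'opening': 0.9972495886804656}
scene {'fx': 511.1770178707408, 'fy': 511.1770178707408, 'cx': 278.98223157018, 'cy': 209.63278044346706, 'R': array([[ 0.61441251,  0.78887768, -0.01301041],
       [ 0.64216924, -0.50959393, -0.57265408],
       [-0.45838405,  0.34349094, -0.81969387]]), 't': array([-322.13066946, -254.90949351, 1980.79359436])}
side {'fx': 396.98000902186294, 'fy': 396.98000902186294, 'cx': 279.7846075684802, 'cy': 204.23150152532148, 'R': array([[ 0.92823244, -0.371972  , -0.00462329],
       [-0.2393401 , -0.58765145, -0.77290497],
       [ 0.28478213,  0.718542  , -0.63450495]]), 't': array([-495.45525815,  229.88002344,  917.88495293])}
{'fx': 378.63686383413193, 'fy': 378.63686383413193, 'cx': 277.51246250619363, 'cy': 212.69426087638354, 'tool_from_camera': array([[ 5.28252049e-04, -9.65810254e-01, -2.59249443e-01,
         7.06704140e+01],
       [ 9.99999513e-01,  2.94221201e-04,  9.41525411e-04,
        -1.34937093e-01],
       [-8.33058214e-04, -2.59249814e-01,  9.65809940e-01,
        -1.60964452e+02],
       [ 0.00000000e+00,  0.00000000e+00,  0.00000000e+00,
         1.00000000e+00]])}
```

View pics/scene0.png

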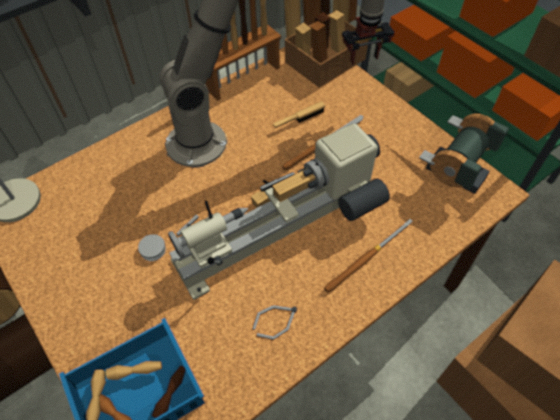

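View pics/side0.png

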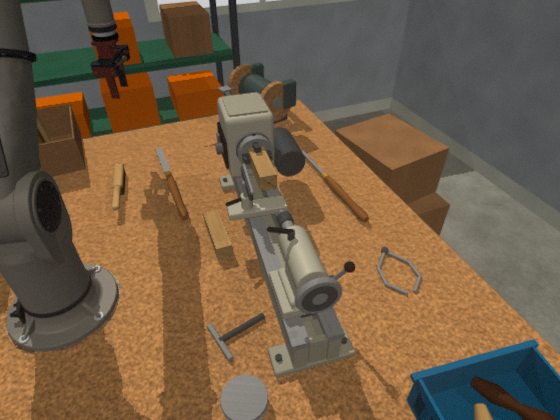

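The scene view shows the lathe mid-picture with the tailstock at about (205,235). In the side view the handwheel is near (320,293), the lever knob at (350,267), and the blank end near (265,180). I'll zoom in next.

```bash
python3 - <<'E'
import cv2,numpy as np
a=cv2.imread("pics/side0.png")[140:380,210:370]; b=cv2.imread("pics/scene0.png")[150:300,160:340]
cv2.imwrite("pics/cs.png",cv2.resize(a,None,fx=2.5,fy=2.5,interpolation=2)); 
cv2.imwrite("pics/cb.png",cv2.resize(b,None,fx=4,fy=4,interpolation=2)[:600])
E
```

```text
(no output)
```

View pics/cs.png

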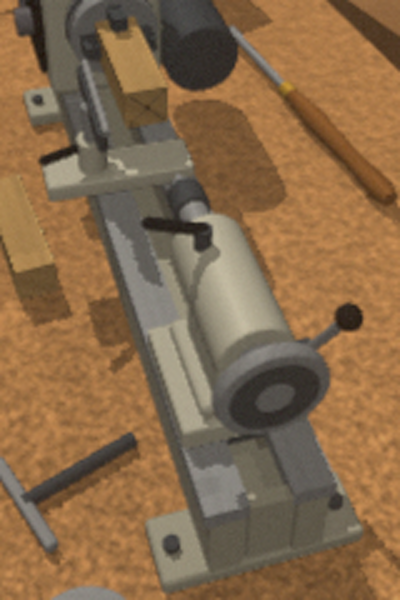

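View pics/cb.png

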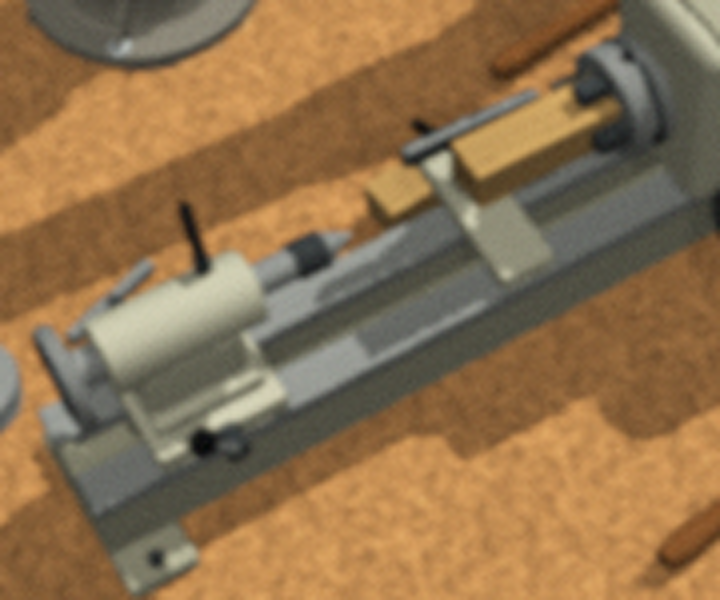

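Zoomed view: the wheel hub in the side view is at about (320,299), the knob at (349.2,266.8) side and (211.3,260.3) scene, and the live-centre tip at scene (247.5,209). The blank end face in the side view is at about (268.6,182.5).

```bash
cat > h.py <<'E'
from bench import bot, vision
import numpy as np, cv2
def ray(n,p,P=None):
    c=P or vision.camera_params(n);R=c["R"];d=R.T@[(p[0]-c["cx"])/c["fx"],(p[1]-c["cy"])/c["fy"],1];return -R.T@c["t"],d
def plane(n,p,z):
    o,d=ray(n,p);return o+d*(z-o[2])/d[2]
def tri(*v):
    A=0;b=0
    for n,p in v:
        o,d=ray(n,p);d=d/np.linalg.norm(d);M=np.eye(3)-np.outer(d,d);A=A+M;b=b+M@o
    return np.linalg.solve(A,b)
def proj(n,X):
    c=vision.camera_params(n);q=c["R"]@X+c["t"];return np.array([c["fx"]*q[0]/q[2]+c["cx"],c["fy"]*q[1]/q[2]+c["cy"]])
E
python3 - <<'E'
from h import *
np.set_printoptions(precision=1,suppress=True)
S=lambda x,y:(210+x/2.5-.3,140+y/2.5-.3); B=lambda x,y:(160+x/4-.4,150+y/4-.4)
print("knob",tri(("side",S(348,317)),("scene",B(205,441))))
print("wheel",plane("side",S(276,398),205))
print("tip",plane("scene",B(350,236),205))
print("blank",plane("side",S(147,105),205))
# bed edges at z=100: right edge in scene (crop), left edge in side
print("bed right", plane("scene",B(98,512),100),plane("scene",B(690,225),100))
print("bed left", plane("side",S(195,512),100),plane("side",S(103,215),100))
print("blank top near corner scene",plane("scene",B(455,148),226),plane("scene",B(474,165),226))
# barrel axis direction via top line etc.
E
```

```text
knob [ 565.  -279.1  181. ]
wheel [ 470.8 -344.   205. ]
tip [497.1 -98.1 205. ]
blank [508.1   5.  205. ]
bed right [ 520.8 -357.4  100. ] [598.2 165.6 100. ]
bed left [ 412.  -343.9  100. ] [452.3 -14.1 100. ]
blank top near corner scene [493.1   6.1 226. ] [515.1   7.5 226. ]
```

Emit:
play_rows(
  slide=[
    [0.8,-0.8,1],
    [1.6,-1.6,2],
    [2.4,-2.4,3],
    [3.2,-3.2,4],
    [4,-4,5],
  ],
  twist=[0.45,0.9,1.35,1.8,2.25],
  fingers=[-1,-1,-1,-1,-1],
)

```text
time: 0.52
ee_pos: [329.5, 533.7, 348.4]
orientation: [-0.169, -3.137, 0.001]
ft_force: [1.2, 0.3, 0.2]
opening: 0.658
gripper_force: 0.0
```

Emit:
play_rows(
  slide=[
    [1,-1.2,0],
    [2,-2.4,0],
    [3,-3.6,0.1],
    [4,-4.8,0.2],
    [5,-6,0.3],
  ],
  twist=[0,0,0,0,0],
  fingers=[-1,-1,-1,-1,-1],
)

```text
time: 0.93
ee_pos: [454.5, 383.2, 355.0]
orientation: [-0.173, -3.136, 0.001]
ft_force: [0.7, 0.7, 0.3]
opening: 0.28
gripper_force: 0.0
```

Emit:
play_rows(
  slide=[
    [0,-1.6,0],
    [0,-3.2,0],
    [0,-4.8,0],
    [0,-6.4,0],
    [0,-8,0],
  ],
  twist=[0,0,0,0,0],
  fingers=[-1,-1,-1,-1,-1],
)

```text
time: 1.35
ee_pos: [453.2, 183.0, 354.8]
orientation: [-0.173, -3.136, 0.0]
ft_force: [0.9, 0.1, 0.7]
opening: 0.003
gripper_force: 0.0
```

Emit:
play_rows(
  slide=[
    [0,-1.6,0],
    [0,-3.2,0],
    [0,-4.8,0],
    [0,-6.4,0],
    [0,-8,0],
  ],
  twist=[0,0,0,0,0],
  fingers=[-1,-1,-1,-1,-1],
)

```text
time: 1.77
ee_pos: [453.0, -16.9, 355.0]
orientation: [-0.173, -3.137, -0.001]
ft_force: [1.2, 0.2, -0.4]
opening: 0.004
gripper_force: 0.0
```

Emit:
play_rows(
  slide=[
    [0,-1.6,0],
    [0,-3.2,0],
    [0,-4.8,0],
    [0,-6.4,0],
    [0,-8,0],
  ],
  twist=[0,0,0,0,0],
  fingers=[-1,-1,-1,-1,-1],
)

```text
time: 2.18
ee_pos: [453.1, -216.8, 355.2]
orientation: [0.173, 3.137, 0.001]
ft_force: [1.9, 0.2, 0.2]
opening: 0.002
gripper_force: 0.0
```

Emit:
play_rows(
  slide=[
    [0.1,-1.5,0],
    [0.2,-3,0],
    [0.3,-4.5,0],
    [0.4,-6,0],
    [0.5,-7.4,0],
  ],
  twist=[0,0,0,0,0],
  fingers=[-1,-1,-1,-1,-1],
)

```text
time: 2.6
ee_pos: [466.0, -401.8, 354.7]
orientation: [-0.173, -3.136, -0.0]
ft_force: [0.5, -0.5, 0.6]
opening: 0.007
gripper_force: 0.0
```

Emit:
play_rows(
  slide=[
    [0,0,-1.3],
    [0,0,-2.6],
    [0,0,-3.9],
    [0,0,-5.2],
    [0,0,-6.5],
  ],
  twist=[0,0,0,0,0],
  fingers=[-1,-1,-1,-1,-1],
)

```text
time: 3.02
ee_pos: [465.9, -399.7, 190.8]
orientation: [-0.173, -3.136, -0.0]
ft_force: [0.8, -0.5, 0.6]
opening: 0.008
gripper_force: 0.0
```

```bash
python3 - <<'E'
from h import *
import cv2
print(bot.observe()["ee_pos"])
a=vision.grab_frame("side")[140:380,210:370,::-1]; b=vision.grab_frame("scene")[150:300,150:270,::-1]
a=cv2.resize(a,None,fx=2.5,fy=2.5,interpolation=2);b=cv2.resize(b,(400,500),interpolation=2)
b=cv2.copyMakeBorder(b,0,100,0,0,0);cv2.imwrite("pics/p1.png",np.hstack([a,b]))
E
```

```text
[ 465.92895532 -399.70148881  190.84532665]
```

View pics/p1.png

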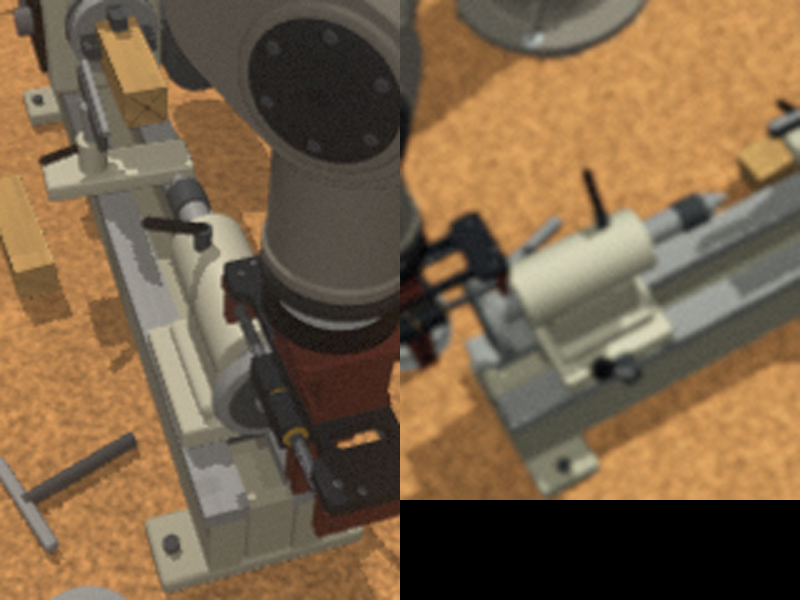

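The tool is directly behind the handwheel, in line with the bed, and nothing has been disturbed. Now I'll push.

Emit:
play_rows(
  slide=[
    [0.02,0.25,0],
    [0.05,0.5,0],
    [0.08,0.75,0],
    [0.11,1.0,0],
    [0.13,1.2,0],
  ],
  twist=[0,0,0,0,0],
  fingers=[-1,-1,-1,-1,-1],
)

```text
time: 3.53
ee_pos: [470.5, -369.2, 194.1]
orientation: [0.171, 3.135, -0.001]
ft_force: [0.4, 0.3, 0.0]
opening: 0.007
gripper_force: 0.0
```

Emit:
play_rows(
  slide=[
    [0.01,0.12,0],
    [0.03,0.24,0],
    [0.04,0.36,0],
    [0.05,0.48,0],
    [0.07,0.6,0],
  ],
  twist=[0,0,0,0,0],
  fingers=[-1,-1,-1,-1,-1],
)

```text
time: 3.95
ee_pos: [471.2, -355.2, 192.8]
orientation: [0.174, 3.137, -0.001]
ft_force: [0.1, -4.8, -1.9]
opening: 0.007
gripper_force: 2.5
```

Emit:
play_rows(
  slide=[
    [0.02,0.2,0],
    [0.04,0.4,0],
    [0.07,0.6,0],
    [0.09,0.8,0],
    [0.11,1.0,0],
  ],
  twist=[0,0,0,0,0],
  fingers=[-1,-1,-1,-1,-1],
)

```text
time: 4.37
ee_pos: [473.8, -330.7, 192.9]
orientation: [0.175, 3.136, -0.002]
ft_force: [0.0, -4.6, -0.5]
opening: 0.008
gripper_force: 2.5
```

Emit:
play_rows(
  slide=[
    [0.02,0.2,0],
    [0.04,0.4,0],
    [0.07,0.6,0],
    [0.09,0.8,0],
    [0.11,1.0,0],
  ],
  twist=[0,0,0,0,0],
  fingers=[-1,-1,-1,-1,-1],
)

```text
time: 4.78
ee_pos: [476.8, -305.0, 192.8]
orientation: [0.174, 3.137, -0.001]
ft_force: [-1.5, -5.2, -0.4]
opening: 0.004
gripper_force: 2.5
```

Emit:
play_rows(
  slide=[
    [0.02,0.2,0],
    [0.04,0.4,0],
    [0.07,0.6,0],
    [0.09,0.8,0],
    [0.11,1.0,0],
  ],
  twist=[0,0,0,0,0],
  fingers=[-1,-1,-1,-1,-1],
)

```text
time: 5.2
ee_pos: [479.5, -280.0, 192.8]
orientation: [0.174, 3.137, -0.001]
ft_force: [0.2, -5.1, -0.9]
opening: 0.003
gripper_force: 2.5
```

Emit:
play_rows(
  slide=[
    [0.01,0.1,0],
    [0.02,0.2,0],
    [0.03,0.3,0],
    [0.04,0.4,0],
    [0.05,0.5,0],
  ],
  twist=[0,0,0,0,0],
  fingers=[-1,-1,-1,-1,-1],
)

```text
time: 5.62
ee_pos: [480.7, -267.8, 192.8]
orientation: [0.174, 3.137, -0.001]
ft_force: [-0.3, -5.3, 0.6]
opening: 0.006
gripper_force: 2.6
```

```bash
python3 - <<'E'
from h import *
import cv2
print(bot.observe()["ee_pos"])
a=vision.grab_frame("side")[140:340,210:350,::-1]; b=vision.grab_frame("scene")[150:270,190:310,::-1]
a=cv2.resize(a,(400,570),interpolation=2);b=cv2.resize(b,(400,400),interpolation=2)
b=cv2.copyMakeBorder(b,0,170,0,0,0);cv2.imwrite("pics/p2.png",np.hstack([a,b]))
E
```

```text
[ 480.70346651 -267.75222473  192.81073137]
```

View pics/p2.png

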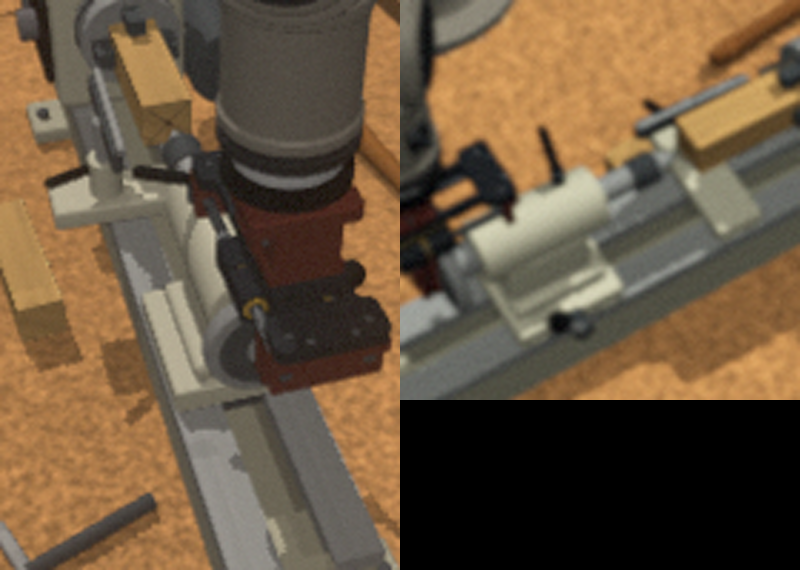

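The tip is now about 10–15 mm short of the blank, and the tailstock clears the tool rest. I'll creep the rest of the way.

Emit:
play_rows(
  slide=[
    [0.01,0.06,0],
    [0.01,0.12,0],
    [0.02,0.18,0],
    [0.03,0.24,0],
    [0.03,0.3,0],
  ],
  twist=[0,0,0,0,0],
  fingers=[-1,-1,-1,-1,-1],
)

```text
time: 6.13
ee_pos: [481.5, -260.5, 192.8]
orientation: [0.174, 3.136, -0.001]
ft_force: [-0.5, -4.5, 1.6]
opening: 0.004
gripper_force: 2.6
```

Emit:
play_rows(
  slide=[
    [0,0.03,0],
    [0.01,0.06,0],
    [0.01,0.09,0],
    [0.01,0.12,0],
    [0.02,0.15,0],
  ],
  twist=[0,0,0,0,0],
  fingers=[-1,-1,-1,-1,-1],
)

```text
time: 6.55
ee_pos: [481.9, -256.7, 192.8]
orientation: [0.174, 3.137, -0.001]
ft_force: [-0.4, -5.2, 0.8]
opening: 0.005
gripper_force: 2.7
```

Emit:
play_rows(
  slide=[
    [0,0.03,0],
    [0.01,0.06,0],
    [0.01,0.09,0],
    [0.01,0.12,0],
    [0.02,0.15,0],
  ],
  twist=[0,0,0,0,0],
  fingers=[-1,-1,-1,-1,-1],
)

```text
time: 6.97
ee_pos: [482.2, -254.1, 192.9]
orientation: [0.175, 3.136, -0.004]
ft_force: [-1.6, -11.0, -1.3]
opening: 0.005
gripper_force: 4.9
```

Emit:
play_rows(
  slide=[
    [0,0.02,0],
    [0,0.02,0],
    [0,0.02,0],
  ],
  twist=[0,0,0],
  fingers=[-1,-1,-1],
)

```text
time: 7.22
ee_pos: [482.2, -254.1, 192.9]
orientation: [0.176, 3.136, -0.004]
ft_force: [-0.8, -9.5, -0.9]
opening: 0.007
gripper_force: 4.7
```

The tool has stalled at about 10 N, so the point is bearing on the blank. I'll back off and move to the lever.

Emit:
play_rows(
  slide=[
    [-0.05,-0.5,0],
    [-0.11,-1,0],
    [-0.11,-1,1.3],
    [-0.11,-1,2.6],
    [-0.11,-1,4],
  ],
  twist=[0,0,0,0,0],
  fingers=[-1,-1,-1,-1,-1],
)

```text
time: 7.63
ee_pos: [479.1, -275.4, 292.8]
orientation: [-0.172, -3.134, -0.004]
ft_force: [0.6, -0.9, 1.0]
opening: 0.007
gripper_force: 0.0
```

Emit:
play_rows(
  slide=[
    [1,0.3,0],
    [2,0.8,0],
    [3,1.4,0],
    [3.85,2.2,0],
    [3.85,2.2,0],
  ],
  twist=[0,0,0,0,0],
  fingers=[-1,-1,-1,-1,-1],
)

```text
time: 8.05
ee_pos: [580.8, -214.1, 291.2]
orientation: [-0.157, -3.137, -0.007]
ft_force: [0.3, 1.0, -0.8]
opening: 0.005
gripper_force: 0.0
```

```bash
python3 - <<'E'
from h import *
import cv2
print(bot.observe()["ee_pos"])
a=vision.grab_frame("side")[140:340,210:390,::-1]; b=vision.grab_frame("scene")[170:290,180:300,::-1]
a=cv2.resize(a,(400,444),interpolation=2);b=cv2.resize(b,(400,400),interpolation=2)
b=cv2.copyMakeBorder(b,0,44,0,0,0);cv2.imwrite("pics/p3.png",np.hstack([a,b]))
E
```

```text
[ 580.76635913 -214.09044612  291.24073712]
```

View pics/p3.png

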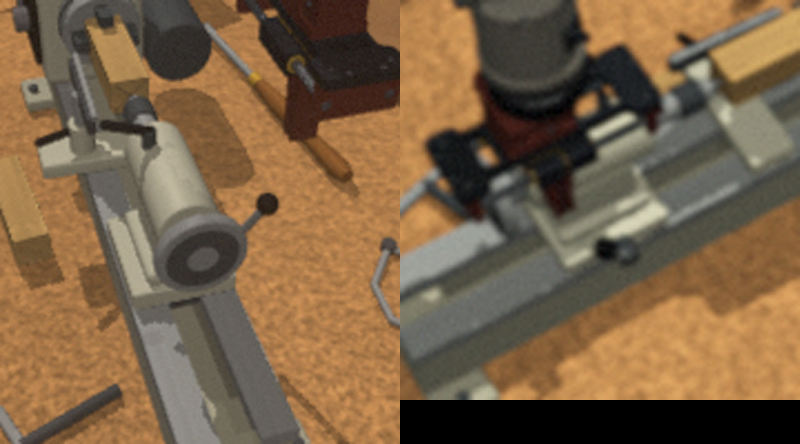

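The knob is at side (330,231) and scene (242,245). The wheel hub is at side (301,256), and the point is against the blank at side (265,188).

```bash
python3 - <<'E'
from h import *
print(tri(("side",(329.9,231.1)),("scene",(242,244.7))),plane("side",(301.1,255.9),205),bot.observe()["ee_pos"],bot.observe()["orientation"])
E
```

```text
[ 577.92268393 -177.16112385  179.66932543] [ 481.64969361 -241.10325915  205.        ] [ 576.75980198 -219.27670845  291.66239037] [-1.66652503e-01 -3.13517627e+00 -2.42682688e-03]
```

Emit:
play_rows(
  slide=[
    [0,-0.2,-1.2],
    [0,-0.2,-2.4],
    [0,-0.2,-3.6],
    [0,-0.2,-4.8],
    [0,-0.2,-5.05],
  ],
  twist=[0,0,0,0,0],
  fingers=[-1,-1,-1,-1,-1],
)

```text
time: 8.57
ee_pos: [572.3, -225.9, 161.9]
orientation: [-0.175, -3.129, -0.004]
ft_force: [-1.0, 1.2, -0.2]
opening: 0.01
gripper_force: 0.0
```

Emit:
play_rows(
  slide=[
    [0.02,0.2,0],
    [0.04,0.4,0],
    [0.06,0.6,0],
    [0.08,0.75,0],
    [0.1,0.9,0],
  ],
  twist=[0,0,0,0,0],
  fingers=[-1,-1,-1,-1,-1],
)

```text
time: 8.98
ee_pos: [579.5, -203.9, 167.9]
orientation: [0.172, 3.134, 0.0]
ft_force: [0.2, 0.5, -0.1]
opening: 0.004
gripper_force: 0.0
```

Emit:
play_rows(
  slide=[
    [0.02,0.15,0],
    [0.03,0.3,0],
    [0.05,0.45,0],
    [0.06,0.6,0],
    [0.08,0.75,0],
  ],
  twist=[0,0,0,0,0],
  fingers=[-1,-1,-1,-1,-1],
)

```text
time: 9.4
ee_pos: [580.6, -185.9, 166.7]
orientation: [0.174, 3.136, -0.001]
ft_force: [0.2, -2.5, 1.3]
opening: 0.005
gripper_force: 1.4
```

Emit:
play_rows(
  slide=[
    [0.02,0.15,0],
    [0.03,0.3,0],
    [0.05,0.45,0],
    [0.06,0.6,0],
    [0.08,0.75,0],
  ],
  twist=[0,0,0,0,0],
  fingers=[-1,-1,-1,-1,-1],
)

```text
time: 9.82
ee_pos: [582.4, -166.3, 166.2]
orientation: [-0.173, -3.136, -0.0]
ft_force: [0.0, -1.8, 1.6]
opening: 0.004
gripper_force: 1.0
```

Emit:
play_rows(
  slide=[
    [0.02,0.15,0],
    [0.03,0.3,0],
    [0.05,0.45,0],
    [0.06,0.6,0],
    [0.08,0.75,0],
  ],
  twist=[0,0,0,0,0],
  fingers=[-1,-1,-1,-1,-1],
)

```text
time: 10.23
ee_pos: [584.1, -147.7, 166.0]
orientation: [-0.173, -3.136, -0.0]
ft_force: [0.7, -2.6, -1.3]
opening: 0.002
gripper_force: 1.1
```

Emit:
play_rows(
  slide=[
    [0.01,0.08,0],
    [0.02,0.16,0],
    [0.03,0.24,0],
    [0.03,0.32,0],
    [0.04,0.4,0],
  ],
  twist=[0,0,0,0,0],
  fingers=[-1,-1,-1,-1,-1],
)

```text
time: 10.65
ee_pos: [585.4, -138.2, 166.3]
orientation: [-0.174, -3.137, 0.0]
ft_force: [-0.3, -2.1, -1.8]
opening: 0.008
gripper_force: 1.2
```

Emit:
play_rows(
  slide=[
    [0.01,0.04,0],
    [0.01,0.08,0],
    [0.01,0.12,0],
    [0.02,0.16,0],
    [0.02,0.2,0],
  ],
  twist=[0,0,0,0,0],
  fingers=[-1,-1,-1,-1,-1],
)

```text
time: 11.07
ee_pos: [586.1, -133.3, 166.4]
orientation: [0.173, 3.137, -0.0]
ft_force: [-0.5, -2.1, -1.9]
opening: 0.001
gripper_force: 1.4
```

Emit:
play_rows(
  slide=[
    [0.01,0.04,0],
    [0.01,0.08,0],
    [0.01,0.12,0],
    [0.02,0.16,0],
    [0.02,0.2,0],
  ],
  twist=[0,0,0,0,0],
  fingers=[-1,-1,-1,-1,-1],
)

```text
time: 11.48
ee_pos: [586.4, -128.9, 166.4]
orientation: [0.173, 3.137, -0.002]
ft_force: [-0.8, -5.5, -3.6]
opening: 0.005
gripper_force: 2.8
```

Emit:
play_rows(
  slide=[
    [0,0.03,0],
    [0.01,0.06,0],
    [0.01,0.09,0],
    [0.01,0.12,0],
    [0.02,0.15,0],
  ],
  twist=[0,0,0,0,0],
  fingers=[-1,-1,-1,-1,-1],
)

```text
time: 11.9
ee_pos: [586.0, -127.6, 166.4]
orientation: [-0.176, -3.136, 0.006]
ft_force: [-2.3, -10.2, -2.8]
opening: 0.004
gripper_force: 5.5
```

Emit:
play_rows(
  slide=[
    [0,0.04,0],
    [0.01,0.08,0],
    [0.01,0.1,0],
    [0.01,0.1,0],
    [0.01,0.1,0],
  ],
  twist=[0,0,0,0,0],
  fingers=[-1,-1,-1,-1,-1],
)

```text
time: 12.32
ee_pos: [585.5, -126.6, 166.4]
orientation: [-0.179, -3.135, 0.008]
ft_force: [-3.9, -12.4, -1.9]
opening: 0.006
gripper_force: 6.3
```

The stop is reached: 12 N with almost no motion. I'll retreat and check.

Emit:
play_rows(
  slide=[
    [-0.05,-0.6,0],
    [-0.1,-1.2,0],
    [-0.1,-1.2,1.3],
    [-0.1,-1.2,2.6],
    [-0.1,-1.2,4],
  ],
  twist=[0,0,0,0,0],
  fingers=[-1,-1,-1,-1,-1],
)

```text
time: 12.73
ee_pos: [584.5, -150.9, 267.3]
orientation: [-0.173, -3.135, -0.002]
ft_force: [0.7, 0.6, 0.1]
opening: 0.008
gripper_force: 0.0
```

Emit:
play_rows(
  slide=[
    [0,-1,1],
    [0,-2,2],
    [0,-3,3],
    [0,-4,4],
    [0,-4,4],
  ],
  twist=[0,0,0,0,0],
  fingers=[-1,-1,-1,-1,-1],
)

```text
time: 13.15
ee_pos: [585.2, -258.0, 372.5]
orientation: [0.182, 3.128, -0.006]
ft_force: [-0.3, -1.5, 0.8]
opening: 0.002
gripper_force: 0.0
```

```bash
python3 - <<'E'
from h import *
import cv2
a=vision.grab_frame("side")[140:340,210:390,::-1]; b=vision.grab_frame("scene")[170:290,190:310,::-1]
a=cv2.resize(a,(400,444),interpolation=2);b=cv2.resize(b,(400,400),interpolation=2)
b=cv2.copyMakeBorder(b,0,44,0,0,0);cv2.imwrite("pics/p4.png",np.hstack([a,b]))
E
```

```text
(no output)
```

View pics/p4.png

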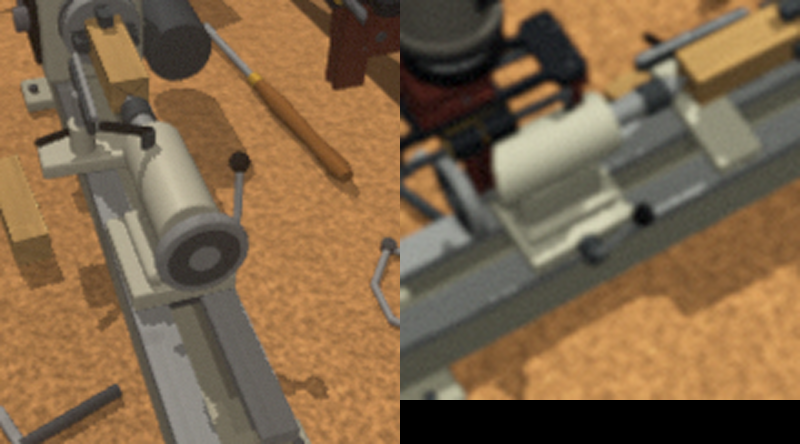

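The wheel hub has not moved in the side view, still at crop (203,258). The lever now leans toward the headstock, with its knob at side (317.3,212.1) and scene (262.5,234.1). The point is at the blank.

```bash
python3 - <<'E'
from h import *
k=tri(("side",(317.3,212.1)),("scene",(262.5,234.1)));k0=np.array([577.92,-177.16,179.67])
print(k,np.linalg.norm((k-k0)[:2]))
for a in(0,.06,.12): print(72*(np.sin(1.15-.5236)+np.sin(.5236-a)), 116+72*np.cos(1.15-.5236))
E
```

```text
[ 583.32126879 -105.89666505  174.55208876] 71.4677312739938
78.20878376910657 174.330309596981
74.40502030199573 174.330309596981
70.48538487636606 174.330309596981
```

```bash
python3 -c "
from bench import job
print(job.job_done())"
```

```text
the job is handed in; nothing more can be done
None
```

The job is handed in: the tailstock was pushed until its point bore on the blank (stalled at about 10 N), and the clamp lever is over against its stop, with the measured knob height of 174.6 mm matching the 174.3 mm expected when locked; the hand-in call returned no verdict.

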